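# Hang the louvred cover on a cooler's compressor compartment and hold it shut for screwing

### The arm

A 7-joint arm with a two-finger parallel gripper is mounted at the origin on the work surface. World frame = base frame: x ahead of the robot, y to its left, z up, the work surface at z = 0. Lengths are in mm, angles in rad, forces in N, time in s.
With the tool pointing down it reaches from about 400 to 875 mm from the base axis. Payload 19.3 kg.
Tool frame: the origin (TCP) lies at the centre of the arm's flange, where the gripper is bolted on; the fingertips stand 173 mm ahead of it and the grasp point (between the pads) lies 155 mm ahead of it; x points along the fingers, y is the direction in which the jaws open and shut, and the axes are right-handed (so a half turn about x gives the same grasp; the last joint's range is limited). The gripper opens to 85 mm and grips with 20 to 120 N. Pads are 22 mm wide; open, the fingers measure 114 mm over their backs; the gripper's body (76 mm by 85 mm) begins 54 mm behind the grasp point. The pads swing forward as they close: fully open they stand 13 mm farther back than shut.
Start: joints at [-1.204, 0.521, -0.036, 1.599, 0.021, 1.021, -0.113], TCP at [264.419, 566.305, 404.691] pointing down, gripper open.
Joint ranges: [-2.91, 2.91], [-0.3, 2.13], [-1.5, 1.42], [0.17, 2.43], [-1.26, 4.41], [0.16, 1.93], [-2.52, 2.52]. Speed limits (rad/s): [1.89, 1.89, 2.39, 2.39, 3.01, 3.01, 3.01].

### API

Orientations are given as a unit quaternion [x, y, z, w].
In Python, from bench import robot gives the robot as it stands.
- The arm moves only by the tool drive_tool, never from a script. Its argument "motion" is a list of rows, each a list of 7 numbers: the shift along the world's x, y, z in cm, then the turn, a rotation vector about the world's x, y, z in degrees, then the finger opening in cm, from 0 to 8.54. A call has 1 to 8 rows; each row shifts and turns the commanded pose from where the row before left it; what a row does not reach is not made up. A row lasts 1/12 s, in which the tool goes at most 41.7 mm and 7.16 degrees, less where a joint would pass 70% of its speed; a pose out of reach is approached as far as the arm can. A call is refused whole if a number of a shift passes 4.17 or a number of a turn 7.16, either way. A call with a gripper value outside its range is refused whole. The fingers move at their own pace and stop on an object; the grip force is fixed at half the most. Time passes only in rows, so rows that do not move let the fingers close. It gives the time, the measured TCP pose, the force and the opening at its end, in the units of the state.
- robot.read_state(): the state, without advancing time (a new reading comes with each control period).
- robot.grab_frame(name): name is "side" or "top" or "wrist"; returns (picture, depth): 384x512x3 uint8, red, green, blue; 384x512 float32, mm along the optical axis (not along the pixel's ray), 0 where there is no reading.
- robot.calibration(name): a dict with "camera_matrix" (3x3 intrinsics, pixels), "world_to_cam" (4x4, takes a point from world to camera coordinates). Camera axes: x right, y down, z forward; pixel columns grow to the right and rows downward; lengths in mm; the calibration is good to about 2 mm. The wrist camera is an equidistant fisheye: a pixel r from the principal point sees the ray r / f radians off the axis. A picture is of the moment at which its call begins: read the wrist's pose just before it. calibration takes no time and is no camera call; for the wrist camera it gives the pose at the moment of the call.
- robot.close_job(): hands the job in, once; it reports no verdict.
The state is a dict: "time_s": time; "joint_positions": joint angles; "joint_vel": joint speeds; "tau": joint torques, N m; "tcp_pos": TCP position; "orientation": TCP orientation; "force": force on the tool from outside, world axes, zero at the start; "moment": the same for the moment, N m; "finger_gap": finger opening in mm.
Only numpy, scipy, OpenCV 4.12 (cv2) and the standard library are available. Lean on these libraries where they do the work, as an engineer would, in place of code of your own. Each camera call takes 0.05 s, during which the arm holds its last target. There are 200 camera calls.

### The job

Take the louvred white cover out of the wooden rack, hook its folded lip over the steel tie bar across the open front of the cooler's compressor compartment, centred between the two side walls, and let go so it hangs there with its louvred face outwards. Then be the third hand for the mechanic who will screw it on: with closed fingers press low on the plain middle strip of the cover with a steady push of about 10 N, so that the rubber seal behind its lower edge is squeezed about half way and never crushed, and finish while still pushing, holding the cover upright and still. Leave the gauge set, the can and the screwdriver where they are.

Things in the scene. Friction and masses are not known exactly. Their poses are not given: they have to be found in the camera images.
- unit: compressor compartment: white steel tray 356 wide, 310 deep, 210 high, fixed, open at top and front, black compressor inside. Origin on the bench below the middle of the tie bar; x along the bar, y inwards to the back, z up: the open front faces -y. Side walls' inner faces at x = +/-174 mm. White sill 65 high at the front, face at y = 0. Behind the bar's middle 100 mm are free above 65 mm height
- bar_mid (a point): middle of the tie bar's axis: round steel bar, diameter 12 mm, along the unit's x from side wall to side wall, 190 mm above the bench; axes as the unit's
- seal: black rubber strip on the sill's front, 250 long, 20 high. Springy: moves only along the unit's +y, 2 N per mm, at most 9 mm. Origin mid front face, 52 mm above the bench; unsqueezed it stands 11 mm in front (-y) of the bar's axis. Cover hooked on, upright, touching the bar's front: squeezed 5 mm, 10 N. Its share of a push on the cover = push height below the bar / 138 mm
- cover: louvred cover: white steel sheet 300 long (x), 165 high (z), 3 thick, 0.27 to 0.53 kg. Origin mid lower edge, mid thickness; y to its back, louvred face looks to -y. Starts upright (up to 4 degrees slack) in the rack's middle slot, lower edge 12 mm above the bench, louvres roughly to world -y. Must hang with its axes along the unit's
- cover_lip (a point): middle of the cover's lip, inside of its top (cover x 0, y 11.5, z 162 mm). The sheet's whole top edge is folded back into this lip, open below: outside 26 mm wide (cover y -1.5 to 24.5), top at z 165; inside 20 mm clear; its back return, 3 thick, reaches down to z 142. Hooked on, this point is 6 mm above the bar's axis; pressed home also 4 mm behind it
- cover_low (a point): point on the cover's front face, on the plain strip low in its middle (cover x 0, y -1.5, z 40 mm): a good place to push. The strip is plain for 50 mm either side, over the cover's full height; beyond it are black louvres (up to 5 mm proud, look only)
- rack: wooden panel rack, fixed: two bearers 40 x 115 mm, 50 high, at x = +/-115 mm, with saw cuts 5 wide, 38 deep at y = -30, 0, 30 mm, joined by low battens. Origin on the bench below the middle slot; x along the slots, y as the cover's y. Between the bearers (|x| below 95 mm) it is free above 15 mm
- gauges: bystander: gauge set, metal bar 115 mm long with a blue and a red gauge on top, 53 mm high, lying on the bench; origin at the centre of its underside
- can: bystander: small pressurised service can, diameter 66, 134 high, upright; origin at the centre of its underside
- driver: bystander: red-handled screwdriver 190 mm long lying on the bench; origin below its middle

How it is judged (in metres and radians):
On the way, in this order (a step that is already met when the one before it is completed fails the run):
1. the cover hangs by its lip on the tie bar, centred, and has been let go (z of cover_lip in the frame of bar_mid between 0.002 and 0.01 m and y of cover_lip in the frame of bar_mid between -0.012 and 0.012 m and x of cover_lip in the frame of bar_mid between -0.008 and 0.008 m and angle between the x axis of cover and the x axis of unit, either way round below 0.06 rad and y of cover in the frame of unit below 0 m and angle between cover's own z axis and vertical below 0.1 rad and contact force between each of the fingers, the arm and cover below 0.1 N and linear speed of cover below 0.02 m/s), for 0.3 s.
2. the cover is pressed low in its middle, seal force within the band, for two seconds (z of cover_lip in the frame of bar_mid between 0.002 and 0.01 m and y of cover_lip in the frame of bar_mid between -0.012 and 0.012 m and x of cover_lip in the frame of bar_mid between -0.008 and 0.008 m and angle between the x axis of cover and the x axis of unit, either way round below 0.06 rad and y of cover in the frame of unit below 0 m and angle between cover's own z axis and vertical below 0.04 rad and contact force between cover and seal between 5 and 16 N and contact force between any of the fingers, the arm and cover above 4 N and x of the grasp point in the frame of cover between -0.06 and 0.06 m and z of the grasp point in the frame of cover below 0.115 m and linear speed of cover below 0.01 m/s), for 2 s.
At the end, for the whole second after the job is handed in: Cover hung by its lip on the tie bar, louvres outwards, centred within 8 mm, parallel within 3.4 deg, upright within 2.3 deg, still; the robot pushes it with over 4 N, grasp point within 60 mm of its middle and under 115 mm above its lower edge; the seal bears 5 to 16 N, through the last second (all of step 2); the arm keeps its last pose, push and grip.
It fails at once if the seal is crushed (over 30 N) (contact force between cover and seal above 30 N).
It fails at once if a bystander is disturbed (moved more than 25 mm) (distance of any of gauges, can, driver from where it was at the start of the episode above 0.025 m).
It also fails if it takes over 64 s, if anything falls off the work surface, if the arm or the gripper's body presses on something with over 40 N, if the wrist force passes 120 N, or if a joint passes its speed limit or range.

## Working session

There is one attempt and no reset: what is moved stays moved. The work goes in short steps, Python scripts to look and compute and a tool call to move; the robot and the scene stay as the last step left them, time stands still between calls to the robot, and variables do not carry over. Pictures are saved under pics/ and viewed, about 8 in all and at most 12, crops included, and the job is handed in when it is done.

Besides the shell and the picture viewer there is one more tool, called after "Request:" in YAML: its name, and indented under it one key for each argument. drive_tool: Moves the arm, as the interface text tells. Its arguments: {"type":"object","properties":{"motion":{"type":"array","items":{"type":"array","items":{"type":"number"}}}},"required":["motion"]}

```bash
mkdir -p pics; ls; python3 - <<'E'
from bench import robot
import cv2,numpy as np
s=robot.read_state();print({k:np.round(v,3).tolist() for k,v in s.items()})
for n in("side","top","wrist"):
    c=robot.calibration(n);print(n,np.round(c["camera_matrix"],1).tolist(),np.round(c["world_to_cam"],3).tolist())
    p,d=robot.grab_frame(n);np.savez(f"pics/{n}0.npz",p=p,d=d,K=c["camera_matrix"],T=c["world_to_cam"])
    cv2.imwrite(f"pics/{n}0.png",p[:,:,::-1]);print((d>0).mean(),d[d>0].min() if (d>0).any() else 0)
E
```

```text
pics
{'time_s': 0.0, 'joint_positions': [-1.204, 0.522, -0.036, 1.6, 0.021, 1.021, -0.113], 'joint_vel': [0.002, 0.0, 0.0, 0.001, 0.0, -0.001, -0.002], 'tau': [0.001, -92.71, 1.981, -36.994, 0.018, 0.008, -0.0], 'tcp_pos': [264.338, 566.184, 404.135], 'orientation': [0.153, 0.69, -0.154, 0.69], 'force': [-0.969, -0.125, 0.329], 'moment': [-0.037, -0.05, 0.011], 'finger_gap': 85.335}
side [[459.6, 0.0, 260.7], [0.0, 459.6, 189.9], [0.0, 0.0, 1.0]] [[0.885, -0.466, -0.007, -602.716], [-0.316, -0.588, -0.745, 206.508], [0.343, 0.661, -0.667, 1208.83], [0.0, 0.0, 0.0, 1.0]]
0.9961751302083334 841.80133
top [[418.5, 0.0, 257.6], [0.0, 418.5, 185.1], [0.0, 0.0, 1.0]] [[0.025, -1.0, -0.005, -143.344], [-0.987, -0.024, -0.159, 619.466], [0.159, 0.009, -0.987, 1132.562], [0.0, 0.0, 0.0, 1.0]]
0.9961293538411459 986.9633
wrist [[297.3, 0.0, 255.8], [0.0, 297.3, 189.3], [0.0, 0.0, 1.0]] [[0.424, 0.906, -0.001, -624.764], [0.866, -0.405, 0.294, -38.172], [0.266, -0.125, -0.956, 379.383], [0.0, 0.0, 0.0, 1.0]]
0.99420166015625 50.017548
```

View pics/top0.png

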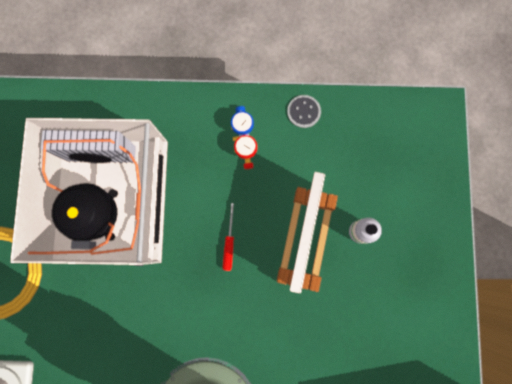

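View pics/side0.png

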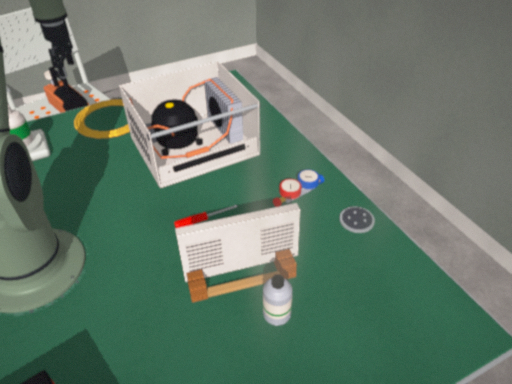

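The top view shows the unit at left (cols 12-168), its open front facing world -y, with the bar near col 148. The cover top runs from (318,174) to (297,291) in the rack, the can is at (366,230), the gauges at (243,135) and the driver at (230,240). In the side view the louvres face the camera, and the cover stands in the rack's middle slot.

```bash
cat > h.py <<'E'
import numpy as np,cv2
def cloud(d,K,T):
    v,u=np.mgrid[:d.shape[0],:d.shape[1]]
    P=np.stack([(u-K[0,2])/K[0,0]*d,(v-K[1,2])/K[1,1]*d,d],-1)
    return (P-T[:3,3])@T[:3,:3]
def load(n):
    z=np.load(f"pics/{n}.npz");return z["p"],z["d"],cloud(z["d"],z["K"],z["T"])
def rect(P):
    (c,s,a)=cv2.minAreaRect(P[:,:2].astype(np.float32));return np.round(c,1),np.round(s,1),round(a,2)
E
python3 - <<'E'
from h import *
p,d,W=load("top0")
x,y,z=W[...,0],W[...,1],W[...,2]
bench=(x>400)&(x<900)&(abs(z)<15);print("bench z",np.median(z[bench]))
v,u=np.mgrid[:384,:512]
m=(u>280)&(u<340)&(v>160)&(v<300)&(z>160)&(z<195);P=W[m];print("cover top n",len(P),np.median(P[:,2]),rect(P))
c=P.mean(0);w,V=np.linalg.eigh(np.cov(P[:,:2].T));print(c,V[:,1],np.degrees(np.arctan2(V[1,1],V[0,1])))
for lo,hi in((150,185),(185,205),(205,220)):
    m=(u<175)&(v>105)&(v<275)&(z>lo)&(z<hi);P=W[m];print("unit",lo,len(P),P.min(0).round(),P.max(0).round(),rect(P))
for r in (150,190,230):
    for cc in range(120,176,2):print(r,cc,W[r,cc].round(0),p[r,cc])
for n,(a,b,cc,dd) in dict(can=(345,385,210,250),gauge=(225,262,100,172),rack=(270,345,180,300)).items():
    m=(u>a)&(u<b)&(v>cc)&(v<dd)&(z>20);m&=(z<60) if n=="rack" else True;P=W[m];print(n,P.min(0).round(),P.max(0).round(),rect(P))
E
```

```text
bench z 0.543239751681353
cover top n 1320 176.6452981615137 (array([ 490.3, -254.6]), array([ 26.3, 299.7]), 78.7)
[ 486.73372535 -253.48300146  176.41866013] [-0.98031334  0.19744811] 168.6122292387771
unit 150 4397 [400. 143. 150.] [755. 456. 185.] (array([576.1, 300.1]), array([354.8, 310.4]), 0.52)
unit 185 1661 [398. 144. 185.] [759. 456. 205.] (array([577.1, 300. ]), array([360.6, 309.1]), 0.58)
unit 205 846 [398. 144. 205.] [755. 458. 215.] (array([576.6, 301.4]), array([356.5, 311.8]), 0.59)
150 120 [693. 237. 142.] [194 181 187]
150 122 [693. 231. 143.] [204 140 122]
150 124 [692. 225. 145.] [247 153 100]
150 126 [695. 223. 135.] [214 135 108]
150 128 [709. 238.  75.] [186 163 165]
150 130 [714. 238.  56.] [205 195 202]
150 132 [716. 235.  47.] [204 197 205]
150 134 [722. 237.  24.] [208 201 207]
150 136 [726. 235.  10.] [238 228 223]
150 138 [726. 229.  10.] [236 226 217]
150 140 [725. 223.  12.] [185 171 161]
150 142 [725. 216.  14.] [174 160 152]
150 144 [681. 157. 197.] [176 171 169]
150 146 [681. 152. 197.] [216 212 210]
150 148 [725. 198.  16.] [189 178 174]
150 150 [
[... 2271 characters left out ...]
 [184 168 160]
230 156 [489. 148.  61.] [41 37 37]
230 158 [489. 143.  59.] [66 59 57]
230 160 [492. 149.  12.] [235 225 215]
230 162 [492. 145.   5.] [220 213 200]
230 164 [493. 140.  -1.] [ 71 123  94]
230 166 [493. 134.   1.] [ 57 117  81]
230 168 [493. 129.  -2.] [ 60 120  88]
230 170 [493. 123.  -2.] [ 60 119  85]
230 172 [493. 117.   2.] [ 58 119  86]
230 174 [493. 111.   1.] [ 60 119  85]
can [ 436. -455.   21.] [ 533. -138. 1216.] (array([ 458.7, -301.6]), array([ 64.5, 324.2]), 19.29)
gauge [ 436. -138.   20.] [ 861.  -46. 1216.] (array([ 648.6, -102.7]), array([431.9,  64.7]), 9.14)
rack [ 336. -349.   20.] [ 621. -187.   57.] (array([ 477.7, -268.8]), array([115. , 270.4]), 78.68)
```

```bash
python3 - <<'E'
import cv2,numpy as np
a=cv2.imread("pics/top0.png")[105:275,0:175];b=cv2.imread("pics/side0.png")[60:195,110:270]
a=cv2.resize(a,(400,389));b=cv2.resize(b,(400,389))
cv2.imwrite("pics/crop1.png",np.hstack([a,b]))
E
```

```text
(no output)
```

View pics/crop1.png

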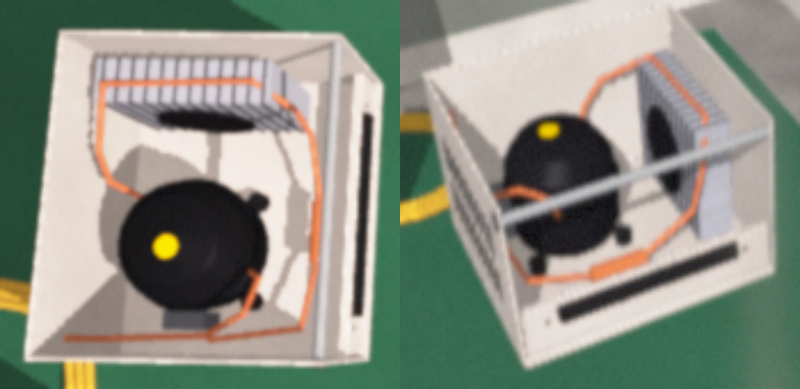

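The crop shows the bar running the full width, left/right wall tops clean, and the seal on the sill front. Now I'll refine the bar axis, cover pose and tilt.

```bash
python3 - <<'E'
from h import *
from scipy.spatial.transform import Rotation as R
np.set_printoptions(precision=2,suppress=True)
p,d,W=load("top0");v,u=np.mgrid[:384,:512]
x,y,z=[W[...,i] for i in range(3)]
m=(u>130)&(u<155)&(z>188)&(z<205)&(x>425)&(x<730);P=W[m]
k=np.polyfit(P[:,0],P[:,1],1);print("bar yaw",np.degrees(np.arctan(k[0])),"y at 577",np.polyval(k,577),P[:,2].max(),np.median(P[:,2]),"n",len(P))
m=(u<175)&(v>100)&(z>202)&(z<220)
for side,mm in(("lo",m&(x<450)&(y>200)&(y<400)),("hi",m&(x>700)&(y>200)&(y<400))):
    Q=W[mm];print("wall",side,len(Q),np.percentile(Q[:,0],[2,50,98]),np.polyfit(Q[:,1],Q[:,0],1))
m=(u>280)&(u<340)&(v>160)&(v<300)&(z>168)&(z<187);P=W[m]
a=np.radians(-11.3);ex=np.array([np.cos(a),np.sin(a)]);ey=np.array([-ex[1],ex[0]])
for it in range(2):
    s,t=P[:,:2]@ex,P[:,:2]@ey
    f=np.polyfit(s,t,1);a+=np.arctan(f[0]);ex=np.array([np.cos(a),np.sin(a)]);ey=np.array([-ex[1],ex[0]])
s,t=P[:,:2]@ex,P[:,:2]@ey
print("cover yaw",np.degrees(a),"s",np.percentile(s,[0,1,99,100]),"t",np.percentile(t,[0,1,50,99,100]))
cs=(np.percentile(s,.5)+np.percentile(s,99.5))/2;ct=(np.percentile(t,1)+np.percentile(t,99))/2
print("lip centre",ex*cs+ey*ct,"z",np.median(P[:,2]),"z slope t",np.polyfit(t,P[:,2],1)[0],"s",np.polyfit(s,P[:,2],1)[0])
p,d,W=load("side0");S=W.reshape(-1,3)
q=S[:,:2]-(ex*cs+ey*ct);m=(abs(q@ex)<45)&(abs(q@ey)<40)&(S[:,2]>60)&(S[:,2]<165);P=S[m];t=q[m]@ey
print("front face n",len(P),"t(z)",np.polyfit(P[:,2]-110,t,1),"deg",np.degrees(np.arctan(np.polyfit(P[:,2],t,1)[0])))
m=(abs(q@ey)<40)&(S[:,2]>70)&(S[:,2]<160);print("side s-range",np.percentile((q@ex)[m],[0.5,99.5]))
m=(abs(S[:,0]-577)<150)&(S[:,1]>135)&(S[:,1]<175)&(S[:,2]>178)&(S[:,2]<205);P=S[m];print("bar side view",len(P),np.polyfit(P[:,0],P[:,1],1),P.mean(0))
print(R.from_quat([0.153,0.69,-0.154,0.69]).as_matrix())
E
```

```text
bar yaw 0.5416248922548264 y at 577 154.087487952935 200.11981735763828 194.693649944889 n 608
wall lo 144 [398.14 400.46 402.84] [ -0.01 403.54]
wall hi 197 [748.56 751.16 754.46] [ -0.01 754.34]
cover yaw -11.367994841318044 s [380.99 383.88 677.   680.69] t [-166.15 -165.65 -152.79 -139.98 -139.69]
lip centre [ 490.13 -254.42] z 176.67458254036333 z slope t -0.027347274411772968 s 0.0013571850195041606
front face n 1074 t(z) [  0.03 -12.07] deg 1.5746308974833028
side s-range [-149.25  147.36]
bar side view 387 [  0.01 150.27] [572.33 154.9  194.56]
[[-0.    0.42  0.91]
 [-0.    0.91 -0.42]
 [-1.   -0.    0.  ]]
```

Bar mid is at (577.2, 154.3, 190) with yaw +0.54°. The lip centre is at (490.1, -254.4), top z 177, yaw -11.4°, with the top leaning back 1.6°. Both views agree, and the sizes match (300 x 26). Moving over.

Request:
drive_tool:
  motion:
    - [1.95,-2.95,0.5,0,0,0,8.5]
    - [1.95,-2.95,0.5,0,0,0,8.5]
    - [1.95,-2.95,0.5,0,0,0,8.5]
    - [1.95,-2.95,0.5,0,0,0,8.5]
    - [1.95,-2.95,0.5,0,0,0,8.5]
    - [1.95,-2.95,0.5,0,0,0,8.5]
    - [1.95,-2.95,0.5,0,0,0,8.5]
    - [1.95,-2.95,0.5,0,0,0,8.5]

```text
time_s: 0.82
tcp_pos: [421.0, 328.7, 444.9]
orientation: [0.153, 0.69, -0.153, 0.69]
force: [0.5, 1.1, 0.6]
finger_gap: 85.0
```

Request:
drive_tool:
  motion:
    - [1,-3.75,0,0,0,0,8.5]
    - [1,-3.75,0,0,0,0,8.5]
    - [1,-3.75,0,0,0,0,8.5]
    - [1,-3.75,0,0,0,0,8.5]
    - [1,-3.75,0,0,0,0,8.5]
    - [1,-3.75,0,0,0,0,8.5]
    - [1,-3.75,0,0,0,0,8.5]
    - [1,-3.75,0,0,0,0,8.5]

```text
time_s: 1.48
tcp_pos: [500.4, 28.4, 444.8]
orientation: [0.153, 0.69, -0.153, 0.69]
force: [0.5, 0.3, 0.5]
finger_gap: 85.2
```

Request:
drive_tool:
  motion:
    - [-0.1,-3.4,0,0,0,1.66,8.5]
    - [-0.1,-3.4,0,0,0,1.66,8.5]
    - [-0.1,-3.4,0,0,0,1.66,8.5]
    - [-0.1,-3.4,0,0,0,1.66,8.5]
    - [-0.1,-3.4,0,0,0,1.66,8.5]
    - [-0.1,-3.4,0,0,0,1.66,8.5]
    - [-0.1,-3.4,0,0,0,1.66,8.5]
    - [0,0,0,-1.57,0.32,1.66,8.5]

```text
time_s: 2.15
tcp_pos: [491.9, -214.2, 444.7]
orientation: [0.064, 0.704, -0.085, 0.702]
force: [-1.3, -0.7, -0.3]
finger_gap: 85.0
```

Request:
drive_tool:
  motion:
    - [-0.1,-3.6,0,0,0,0,8.5]
    - [0,0,-2.5,0,0,0,8.5]
    - [0,0,-2.5,0,0,0,8.5]
    - [0,0,-2.5,0,0,0,8.5]
    - [0,0,-2.5,0,0,0,8.5]
    - [0,0,-1.5,0,0,0,8.5]
    - [0,0,-1.2,0,0,0,8.5]
    - [0,0,0,0,0,0,8.5]

```text
time_s: 2.82
tcp_pos: [491.9, -243.3, 315.4]
orientation: [0.063, 0.705, -0.082, 0.701]
force: [0.5, -0.3, -0.1]
finger_gap: 84.9
```

```bash
python3 - <<'E'
from bench import robot
import cv2,numpy as np
from scipy.spatial.transform import Rotation as R
s=robot.read_state();M=R.from_quat(s["orientation"]).as_matrix()
print(s["tcp_pos"],s["force"]);g=np.array(s["tcp_pos"])+155*M[:,0];print("grasp",g.round(1),"jaw az",np.degrees(np.arctan2(M[1,1],M[0,1])),"toolx",M[:,0].round(3))
a=robot.grab_frame("side")[0];b=robot.grab_frame("wrist")[0]
cv2.imwrite("pics/g1.png",np.hstack([cv2.resize(a[100:340,120:360],(400,400)),cv2.resize(b,(400,300))[:, :] if 0 else cv2.resize(b[:, 64:448],(400,400))])[:,:,::-1])
E
```

```text
[ 491.87701124 -243.32745817  315.40265662] [ 0.48308246 -0.30779764 -0.13281303]
grasp [ 490.5 -247.4  160.5] jaw az 78.26598839476371 toolx [-0.009 -0.026 -1.   ]
```

View pics/g1.png

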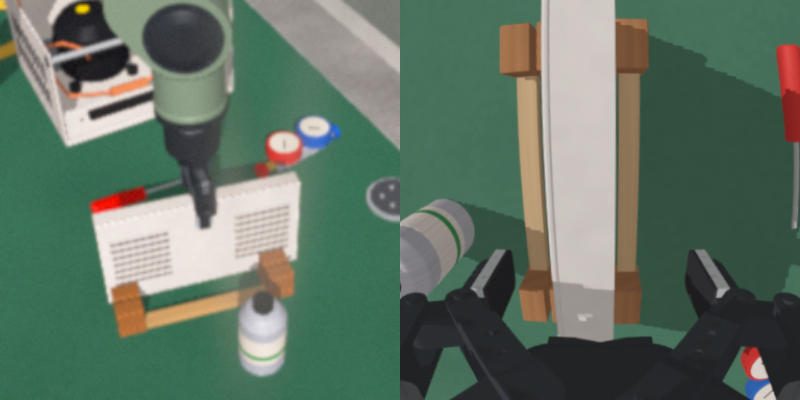

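Fingers straddle the lip (wrist view: pads at cols 510/690, cover centred ≈583), so they sit 7 mm off as measured. Correct and close.

Request:
drive_tool:
  motion:
    - [0,-0.7,0.15,0,0,0,8.5]
    - [0,0,0,0,0,0,8.5]
    - [0,0,0,0,0,0,2]
    - [0,0,0,0,0,0,2]
    - [0,0,0,0,0,0,2]
    - [0,0,0,0,0,0,2]
    - [0,0,0,0,0,0,2]
    - [0,0,0,0,0,0,2]

```text
time_s: 3.58
tcp_pos: [492.4, -250.8, 319.5]
orientation: [0.062, 0.704, -0.082, 0.703]
force: [-1.7, -0.8, 4.9]
finger_gap: 25.3
```

Request:
drive_tool:
  motion:
    - [0,0,0,0,0,0,2]
    - [0,0,0,0,0,0,2]
    - [0,0,0,0,0,0,2]
    - [0,0,0,0,0,0,2]

```text
time_s: 3.92
tcp_pos: [492.4, -250.8, 319.5]
orientation: [0.062, 0.704, -0.082, 0.703]
force: [-2.2, 0.5, 4.1]
finger_gap: 25.2
```

Request:
drive_tool:
  motion:
    - [0,0,0.5,0,0,0,2]
    - [0,0.05,1,0,0,0,2]
    - [0,0.03,1,0,0,0,2]
    - [0,0.03,1,0,0,0,2]
    - [0,0.03,1,0,0,0,2]
    - [0,0,1.5,0,0,0,2]
    - [0,0,2,0,0,0,2]
    - [0,0,2,0,0,0,2]

```text
time_s: 4.58
tcp_pos: [492.3, -249.0, 420.8]
orientation: [0.063, 0.704, -0.082, 0.702]
force: [0.8, 0.7, -4.2]
finger_gap: 25.3
```

Request:
drive_tool:
  motion:
    - [1,2,0,1.6,0,1.5,2]
    - [1,3,0,0,0,1.5,2]
    - [1,3.5,0,0,0,1.5,2]
    - [1,3.5,0,0,0,1.5,2]
    - [1,3.5,0,0,0,1.5,2]
    - [1,3,0,0,0,1.5,2]
    - [1,3,0,0,0,1.5,2]
    - [1,2,0,0,0,1.5,2]

```text
time_s: 5.25
tcp_pos: [572.6, -10.6, 420.0]
orientation: [-0.003, 0.709, 0.003, 0.706]
force: [0.6, 0.7, -3.7]
finger_gap: 25.3
```

```bash
cat >> h.py <<'E'
def snap(n,tag):
    from bench import robot
    T=robot.calibration(n)
    p,d=robot.grab_frame(n);np.savez(f"pics/{tag}.npz",p=p,d=d,K=T["camera_matrix"],T=T["world_to_cam"])
    cv2.imwrite(f"pics/{tag}.png",p[:,:,::-1]);return load(tag)
def st():
    from bench import robot
    from scipy.spatial.transform import Rotation as R
    s=robot.read_state();M=R.from_quat(s["orientation"]).as_matrix();g=np.array(s["tcp_pos"])+155*M[:,0]
    print("t",s["time_s"],"F",np.round(s["force"],1),"gap",s["finger_gap"],"tcp",np.round(s["tcp_pos"],1),"grasp",g.round(1),"toolx",M[:,0].round(4),"jaw az",np.degrees(np.arctan2(M[1,1],M[0,1])).round(2));return g,M,s
E
python3 - <<'E'
from h import *
g,M,s=st();print(s["joint_positions"])
a=snap("side","s2")[0];b=snap("top","t2")[0]
cv2.imwrite("pics/v2.png",np.hstack([cv2.resize(a,(400,300)),cv2.resize(b,(400,300))])[:,:,::-1])
E
```

```text
t 5.25 F [ 0.6  0.7 -3.7] gap 25.277572154536653 tcp [572.6 -10.6 420. ] grasp [571.9 -10.4 265. ] toolx [-0.0045  0.0011 -1.    ] jaw az 90.48
[-0.17438946  0.42536841  0.12345276  1.72820053 -0.06216536  0.99619328
  1.55141396]
```

View pics/v2.png

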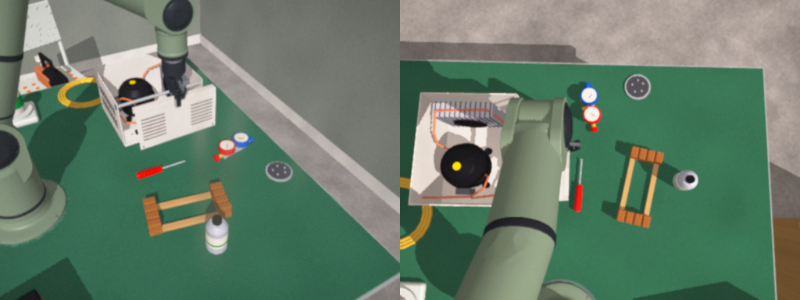

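The cover is held level in the gripper in front of the unit (side view, 130-215 px) and the bystanders are untouched. Next: its pose in hand from the side depth.

```bash
cat > pose.py <<'E'
from h import *
def cover(tag,yc,zlo,zhi,x0=577,lat=30):
    p,d,W=load(tag);v,u=np.mgrid[:384,:512];S=W
    m=(abs(S[...,1]-yc)<lat)&(abs(S[...,0]-x0)<175)&(S[...,2]>zlo)&(S[...,2]<zhi)
    m&=(S[...,0]<x0-55)|(S[...,0]>x0+55)|(S[...,2]<zhi-75)
    m&=p.min(-1)>130
    P=S[m];A=np.c_[P[:,0]-x0,P[:,2]-(zlo+zhi)/2,np.ones(len(P))];w=np.ones(len(P),bool)
    for _ in range(4):
        k=np.linalg.lstsq(A[w],P[w,1],rcond=None)[0];r=P[:,1]-A@k;w=abs(r)<5
    P=P[w];print("n",len(P),"front face y@mid",k[2].round(2),"yaw",np.degrees(np.arctan(k[0])).round(2),"lean back deg",np.degrees(np.arctan(k[1])).round(2),"rms",r[w].std().round(2))
    zm=(zlo+zhi)/2;B=P[abs(P[:,2]-zm)<25];print("x range",np.percentile(B[:,0],[0,1,99,100]).round(1),"mid",(np.percentile(B[:,0],1)+np.percentile(B[:,0],99))/2)
    for lo,hi in((-120,-70),(70,120)):
        B=P[(P[:,0]-x0>lo)&(P[:,0]-x0<hi)];print("z range",lo,np.percentile(B[:,2],[0,1,99,100]).round(1))
E
python3 - <<'E'
from pose import *
cover("s2",-22,95,300,572)
p,d,W=load("s2");print(W[135:165,150][::3].round(0))
E
```

```text
n 4227 front face y@mid -20.66 yaw 0.78 lean back deg 0.03 rms 2.02
x range [419.7 422.5 717.  720.8] mid 569.7570204122526
z range -120 [114.8 116.  279.5 281.3]
z range 70 [113.2 116.2 278.9 280.9]
[[ 403.  145.  202.]
 [ 184. -959.  956.]
 [ 401.  150.  179.]
 [ 399.  153.  167.]
 [ 400.  163.  149.]
 [ 400.  172.  132.]
 [ 399.  181.  115.]
 [ 399.  189.   98.]
 [ 399.  199.   79.]
 [ 397.  201.   68.]]
```

Request:
drive_tool:
  motion:
    - [0.2,2.5,0,0,0,0,2]
    - [0.2,2.5,0,0,0,0,2]
    - [0.15,2.5,0,0,0,0,2]
    - [0.1,2.5,0,0,0,0,2]
    - [0,2.5,0,0,0,0,2]
    - [0,2,0,0,0,0,2]
    - [0,1.3,0,0,0,0,2]
    - [0,0.5,0,0,0,0,2]

```text
time_s: 6.02
tcp_pos: [578.6, 150.6, 419.5]
orientation: [-0.002, 0.709, 0.002, 0.705]
force: [-0.0, -0.2, -5.1]
finger_gap: 25.3
```

Request:
drive_tool:
  motion:
    - [0,0,-1,0,0,0,2]
    - [0,0,-1,0,0,0,2]
    - [0,0,-1,0,0,0,2]
    - [0,0,-0.6,0,0,0,2]
    - [0,0,0,0,0,0,2]
    - [0,0,0,0,0,0,2]

```text
time_s: 6.52
tcp_pos: [579.0, 148.1, 382.7]
orientation: [-0.002, 0.709, 0.001, 0.705]
force: [-0.2, -0.3, -3.1]
finger_gap: 25.2
```

```bash
python3 - <<'E'
from pose import *
g,M,s=st();a,d,W=snap("side","s3");b,db,Wt=snap("top","t3")
cover("s3",g[1]-12,g[2]+12-165-15,g[2]+30,577)
# bar & lip/return seen in top view, either side of the arm
m=(Wt[...,1]>120)&(Wt[...,1]<185)&(Wt[...,2]>185)&(Wt[...,2]<260)
for x in range(420,750,20):
    q=m&(abs(Wt[...,0]-x)<5);P=Wt[q]
    L=P[P[:,2]>225];B=P[(P[:,2]<203)]
    print(x,"lip y",L[:,1].min().round(1) if len(L) else None,L[:,1].max().round(1) if len(L) else None,"ztop",np.median(L[:,2]).round(1) if len(L) else None,"bar",len(B))
cv2.imwrite("pics/v3.png",np.hstack([cv2.resize(a[50:210,100:300],(400,320)),cv2.resize(b[100:260,0:200],(400,320))])[:,:,::-1])
E
```

```text
t 6.5167 F [-0.2 -0.3 -3.1] gap 25.224766067471247 tcp [579.  148.1 382.7] grasp [578.1 147.9 227.7] toolx [-0.0056 -0.0011 -1.    ] jaw az 90.21
n 3537 front face y@mid 137.57 yaw 0.5 lean back deg 0.07 rms 2.2
x range [426.1 428.6 723.5 727. ] mid 576.0470477237341
z range -120 [ 75.4  79.3 242.5 244.8]
z range 70 [ 74.7  78.1 242.3 244.1]
420 lip y None None ztop None bar 20
440 lip y 132.7 160.1 ztop 240.2 bar 8
460 lip y 133.1 158.6 ztop 240.2 bar 6
480 lip y 133.9 160.4 ztop 240.3 bar 8
500 lip y 133.7 159.7 ztop 240.1 bar 5
520 lip y 134.3 160.3 ztop 240.3 bar 8
540 lip y 133.7 160.0 ztop 240.3 bar 8
560 lip y 127.6 160.5 ztop 239.4 bar 5
580 lip y None None ztop None bar 0
600 lip y None None ztop None bar 1
620 lip y 134.8 149.4 ztop 238.6 bar 8
640 lip y 134.7 159.7 ztop 239.9 bar 5
660 lip y 135.1 161.3 ztop 239.5 bar 7
680 lip y 135.3 160.4 ztop 239.9 bar 4
700 lip y 135.3 162.9 ztop 239.1 bar 10
720 lip y 135.6 160.9 ztop 239.5 bar 7
740 lip y None None ztop None bar 9
```

View pics/v3.png

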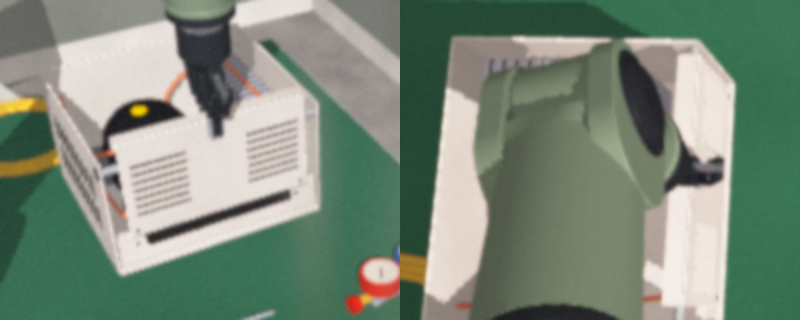

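The lip is just above and in front of the bar, parallel to it (≈0.55°), 7 mm short in y. Shift, then lower.

Request:
drive_tool:
  motion:
    - [0,0.5,0,0,0,0,2]
    - [0,0,0,0,0,0,2]
    - [0,0,-0.5,0,0,0,2]
    - [0,0,-0.5,0,0,0,2]
    - [0,0,-0.5,0,0,0,2]
    - [0,0,0,0,0,0,2]

```text
time_s: 7.12
tcp_pos: [578.6, 153.6, 366.8]
orientation: [-0.002, 0.709, 0.001, 0.705]
force: [0.1, -0.2, -5.2]
finger_gap: 25.1
```

```bash
python3 - <<'E'
from pose import *
g,M,s=st();b,db,Wt=snap("top","t4")
m=(Wt[...,1]>120)&(Wt[...,1]<190)&(Wt[...,2]>213)&(Wt[...,2]<240)&(abs(Wt[...,0]-577)<165);P=Wt[m]
P=P[abs(P[:,0]-577)>60];print(len(P),np.median(P[:,2]))
for lo,hi in((425,515),(640,730)):
    Q=P[(P[:,0]>lo)&(P[:,0]<hi)];print("y",np.percentile(Q[:,1],[1,99]).round(1),"x",np.percentile(Q[:,0],[.5,99.5]).round(1))
E
```

```text
t 7.1167 F [ 0.1 -0.2 -5.2] gap 25.1458168916911 tcp [578.6 153.6 366.8] grasp [577.6 153.4 211.8] toolx [-0.0065 -0.0013 -1.    ] jaw az 90.25
896 223.7630954856075
y [138.6 165. ] x [426.6 513.9]
y [140.4 166.6] x [640.4 725.2]
```

Request:
drive_tool:
  motion:
    - [0.1,0,-0.4,0,0,0,2]
    - [0,0,-0.4,0,0,0,2]
    - [0,0,-0.4,0,0,0,2]
    - [0,0,-0.4,0,0,0,2]
    - [0,0,-0.3,0,0,0,2]
    - [0,0,0,0,0,0,2]
    - [0,0,0,0,0,0,2]

```text
time_s: 7.75
tcp_pos: [579.9, 153.7, 349.0]
orientation: [-0.002, 0.709, 0.001, 0.705]
force: [0.3, -0.3, -4.2]
finger_gap: 25.5
```

Request:
drive_tool:
  motion:
    - [0,0,-0.2,0,0,0,2]
    - [0,0,0,0,0,0,2]
    - [0,0,0,0,0,0,2]

```text
time_s: 8.0
tcp_pos: [579.9, 153.7, 347.2]
orientation: [-0.002, 0.709, 0.001, 0.705]
force: [-0.3, 0.5, -5.3]
finger_gap: 25.3
```

Request:
drive_tool:
  motion:
    - [0,0,-0.2,0,0,0,2]
    - [0,0,-0.1,0,0,0,2]
    - [0,0,0,0,0,0,2]

```text
time_s: 8.25
tcp_pos: [579.9, 153.7, 343.9]
orientation: [-0.002, 0.709, 0.001, 0.705]
force: [-0.4, -0.5, -4.2]
finger_gap: 25.3
```

Request:
drive_tool:
  motion:
    - [0,0,-0.1,0,0,0,2]
    - [0,0,0,0,0,0,2]

```text
time_s: 8.42
tcp_pos: [579.9, 153.7, 343.0]
orientation: [-0.002, 0.709, 0.001, 0.705]
force: [-0.4, -0.0, -4.1]
finger_gap: 24.8
```

Request:
drive_tool:
  motion:
    - [0,0,-0.1,0,0,0,2]
    - [0,0,0,0,0,0,2]

```text
time_s: 8.58
tcp_pos: [580.0, 153.7, 342.2]
orientation: [-0.002, 0.709, 0.001, 0.705]
force: [-0.7, -0.7, -3.0]
finger_gap: 25.1
```

Request:
drive_tool:
  motion:
    - [0,0,-0.1,0,0,0,2]
    - [0,0,0,0,0,0,2]

```text
time_s: 8.75
tcp_pos: [579.9, 153.7, 342.0]
orientation: [-0.002, 0.709, 0.001, 0.706]
force: [-5.7, -0.1, 9.0]
finger_gap: 25.2
```

Request:
drive_tool:
  motion:
    - [0,0,-0.1,0,0,0,2]
    - [0,0,0,0,0,0,2]

```text
time_s: 8.92
tcp_pos: [579.9, 153.7, 341.9]
orientation: [-0.002, 0.708, 0.002, 0.706]
force: [-11.5, -2.8, 25.2]
finger_gap: 25.5
```

Request:
drive_tool:
  motion:
    - [0,0,0.15,0,0,0,2]
    - [0,0,0,0,0,0,2]

```text
time_s: 9.08
tcp_pos: [580.0, 153.7, 342.1]
orientation: [-0.002, 0.709, 0.001, 0.706]
force: [-0.6, 0.2, -2.5]
finger_gap: 25.0
```

```bash
cat > lip.py <<'E'
from pose import *
def lip(tag,zlo,zhi):
    b,db,Wt=snap("top",tag)
    m=(Wt[...,1]>125)&(Wt[...,1]<182)&(Wt[...,2]>zlo)&(Wt[...,2]<zhi)&(abs(Wt[...,0]-577)<163)
    P=Wt[m&(b.min(-1)>120)];P=P[abs(P[:,0]-577)>60];print(len(P),np.median(P[:,2]))
    for lo,hi in((410,515),(640,745)):
        Q=P[(P[:,0]>lo)&(P[:,0]<hi)];print("y",np.percentile(Q[:,1],[1,99]).round(1),"x",np.percentile(Q[:,0],[.5,99.5]).round(1),"z",np.median(Q[:,2]).round(1))
E
python3 - <<'E'
from lip import *
g,M,s=st();lip("t5",192,215);snap("side","s5");cover("s5",g[1]-12,g[2]+12-165-15,g[2]+30,577)
E
```

```text
t 9.0833 F [-0.6  0.2 -2.5] gap 24.989783226747644 tcp [580.  153.7 342.1] grasp [579.3 153.6 187.1] toolx [-4.2e-03 -3.0e-04 -1.0e+00] jaw az 90.26
863 198.92725156203946
y [139.  165.3] x [415.3 513.5] z 199.0
y [140.6 167.3] x [640.5 738.8] z 198.9
n 3363 front face y@mid 143.46 yaw 0.55 lean back deg -0.06 rms 2.23
x range [402.2 429.6 726.8 751.9] mid 578.2350878933493
z range -120 [ 33.4  38.7 202.4 205.1]
z range 70 [ 36.4  38.  201.9 203.2]
```

Lip top is at 199.0 as it must be when hooked, lip centre 153.1 in y against bar 154.2, and x within 1-2 mm. Release and retreat upwards.

Request:
drive_tool:
  motion:
    - [0,0,0,0,0,0,3.2]
    - [0,0,0,0,0,0,4]
    - [0,0,0,0,0,0,5.5]
    - [0,0,0,0,0,0,7]
    - [0,0,0,0,0,0,8]
    - [0,0,0,0,0,0,8]
    - [0,0,0,0,0,0,8]
    - [0,0,0,0,0,0,8]

```text
time_s: 9.85
tcp_pos: [579.9, 153.7, 341.7]
orientation: [-0.002, 0.709, 0.001, 0.705]
force: [-0.3, -0.2, 1.2]
finger_gap: 80.1
```

Request:
drive_tool:
  motion:
    - [0,0,1,0,0,0,8]
    - [0,0,2,0,0,0,8]
    - [0,0,3,0,0,0,8]
    - [0,0,3,0,0,0,8]
    - [0,-3,0,0,0,0,4]
    - [0,-4,0,0,0,0,0]
    - [0,-4,0,0,0,0,0]
    - [0,-4,0,0,0,0,0]

```text
time_s: 10.52
tcp_pos: [579.5, 2.2, 432.8]
orientation: [-0.002, 0.708, 0.002, 0.706]
force: [1.3, -0.7, 0.0]
finger_gap: 32.1
```

```bash
python3 - <<'E'
from lip import *
g,M,s=st();print(np.round(s["joint_positions"],2));lip("t6",192,215);snap("side","s6");cover("s6",143,20,215,577)
E
```

```text
t 10.5167 F [ 1.3 -0.7  0. ] gap 32.079969670822386 tcp [579.5   2.2 432.8] grasp [578.9   2.1 277.8] toolx [-3.8e-03 -5.0e-04 -1.0e+00] jaw az 90.3
[-0.2   0.42  0.13  1.7  -0.06  1.03  1.53]
0 nan
  return _methods._mean(a, axis=axis, dtype=dtype,
  ret = ret.dtype.type(ret / rcount)
Traceback (most recent call last):
  File "lip.py", line 7, in lip
    Q=P[(P[:,0]>lo)&(P[:,0]<hi)];print("y",np.percentile(Q[:,1],[1,99]).round(1),"x",np.percentile(Q[:,0],[.5,99.5]).round(1),"z",np.median(Q[:,2]).round(1))
                                           ~~~~~~~~~~~~~^^^^^^^^^^^^^^^
IndexError: index -1 is out of bounds for axis 0 with size 0
```

Nothing in the expected place; look.

```bash
python3 - <<'E'
from h import *
a=snap("side","s7")[0];b=cv2.imread("pics/t6.png")[:,:,::-1]
cv2.imwrite("pics/v7.png",np.hstack([cv2.resize(a[20:210,60:310],(400,304)),cv2.resize(b[80:280,0:260],(400,304))])[:,:,::-1])
E
```

```text
(no output)
```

View pics/v7.png

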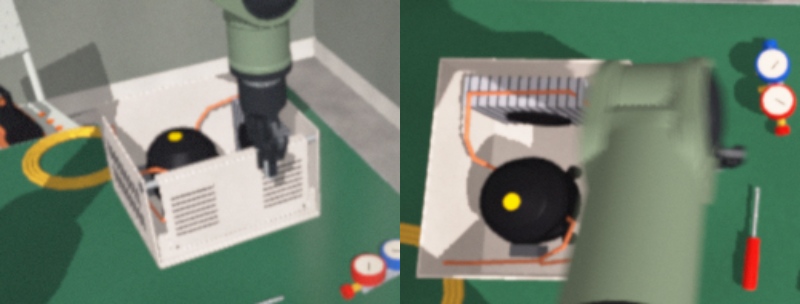

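It was only hidden by the arm in the top view. The side view shows the cover hanging on the bar between the walls. Now close and tilt the tool away from it.

Request:
drive_tool:
  motion:
    - [0,-1.5,0,7,0,0,0]
    - [0,-1.5,0,7,0,0,0]
    - [0,-1.5,0,7,0,0,0]
    - [0,-1.5,0,7,0,0,0]
    - [0,-1.5,-1,7,0,0,0]
    - [0,-1.5,-1,7,0,0,0]
    - [0,-1.5,-1,7,0,0,0]
    - [0,-1.5,-1,7,0,0,0]

```text
time_s: 11.28
tcp_pos: [580.0, -117.4, 392.5]
orientation: [0.331, 0.623, 0.336, 0.624]
force: [-0.2, 0.8, -0.5]
finger_gap: -0.2
```

```bash
python3 - <<'E'
from pose import *
g,M,s=st();print(np.round(s["joint_positions"],2),M.round(2).tolist());snap("side","s8")
for t in("s7","s8"): cover(t,143,20,215,577)
E
```

```text
t 11.2833 F [-0.2  0.8 -0.5] gap -0.1897778695140241 tcp [ 580.  -117.4  392.5] grasp [579.5  11.6 306.5] toolx [-0.0027  0.8321 -0.5546] jaw az 90.66
[ 0.42  0.62 -0.17  1.65 -0.86  1.34  2.26] [[-0.0, -0.01, 1.0], [0.83, 0.55, 0.01], [-0.55, 0.83, 0.0]]
n 3025 front face y@mid 144.19 yaw 0.52 lean back deg -0.5 rms 2.25
x range [402.2 428.8 726.9 751.7] mid 577.8732866938965
z range -120 [ 35.6  38.6 201.8 204.2]
z range 70 [ 33.   37.6 199.5 204.6]
n 2781 front face y@mid 144.09 yaw 0.4 lean back deg -0.68 rms 2.24
x range [402.6 429.7 726.2 751.1] mid 577.9291078270695
z range -120 [ 34.5  38.1 202.2 204. ]
z range 70 [ 35.2  36.7 146.2 153.3]
```

Tilt 56° was reached and the cover hangs undisturbed, leaning 0.6°. Go down to the push height.

Request:
drive_tool:
  motion:
    - [0,0,-3,0,0,0,0]
    - [0,0.5,-3,0,0,0,0]
    - [0,0.8,-3,0,0,0,0]
    - [0,1,-3,0,0,0,0]
    - [0,1,-3,0,0,0,0]
    - [0,1,-3,0,0,0,0]
    - [0,0.8,-2.5,0,0,0,0]
    - [0,0.5,-2.5,0,0,0,0]

```text
time_s: 12.0
tcp_pos: [580.2, -58.7, 161.1]
orientation: [0.329, 0.625, 0.334, 0.624]
force: [0.4, -0.9, 0.0]
finger_gap: -0.1
```

```bash
python3 - <<'E'
from h import *
g,M,s=st();print(np.round(s["joint_positions"],2));c=np.array(s["tcp_pos"])+173*M[:,0]
for k in(-1,1):print("tip corner",(c+14.5*k*M[:,1]).round(1))
a=snap("side","s9")[0]
cv2.imwrite("pics/v9.png",cv2.resize(a[60:210,110:310],(640,480))[:,:,::-1])
E
```

```text
t 12.0 F [ 0.4 -0.9  0. ] gap -0.11401217562436214 tcp [580.2 -58.7 161.1] grasp [579.3  69.7  74.3] toolx [-0.0062  0.8283 -0.5603] jaw az 90.62
[ 0.44  0.97 -0.33  1.74 -0.87  0.94  2.5 ]
tip corner [579.2  76.4  52.2]
tip corner [579.1  92.7  76.2]
```

View pics/v9.png

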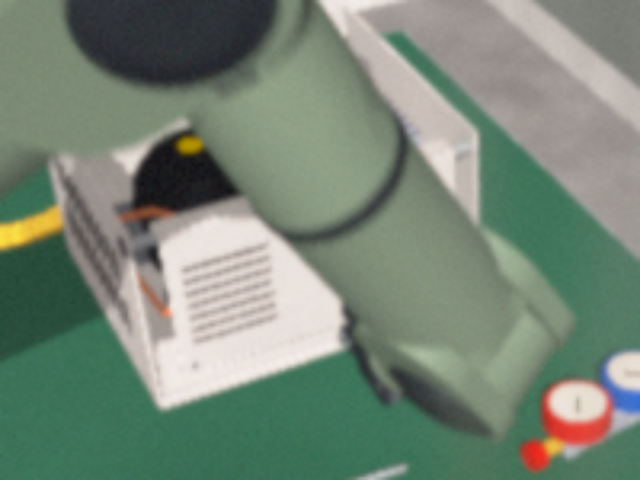

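The arm covers the view and the fingers are low in front of the middle strip. j7 is at 2.50 against a 2.52 limit, so I'll roll a quarter turn about the finger axis before pushing. A small test comes first.

Request:
drive_tool:
  motion:
    - [0,0,0,0,5.8,-3.9,0]
    - [0,0,0,0,5.8,-3.9,0]

```text
time_s: 12.22
tcp_pos: [580.2, -60.6, 162.1]
orientation: [0.405, 0.662, 0.254, 0.577]
force: [0.2, -0.4, 0.0]
finger_gap: -0.4
```

```bash
python3 - <<'E'
from h import *
g,M,s=st();print(np.round(s["joint_positions"],3))
E
```

```text
t 12.2167 F [ 0.2 -0.4  0. ] gap -0.3827513199614569 tcp [580.2 -60.6 162.1] grasp [579.3  68.   75.6] toolx [-0.0053  0.8296 -0.5584] jaw az 65.93
[ 0.404  0.958 -0.275  1.746 -0.92   0.978  2.282]
```

j7 decreases, so the sign is right. Continue to about a quarter turn.

Request:
drive_tool:
  motion:
    - [0,0,0,0,5.8,-3.9,0]
    - [0,0,0,0,5.8,-3.9,0]
    - [0,0,0,0,5.8,-3.9,0]
    - [0,0,0,0,5.8,-3.9,0]
    - [0,0,0,0,5.8,-3.9,0]
    - [0,0,0,0,5.8,-3.9,0]
    - [0,0,0,0,5.8,-3.9,0]
    - [0,0,0,0,5.8,-3.9,0]

```text
time_s: 12.88
tcp_pos: [580.5, -60.3, 163.3]
orientation: [0.63, 0.703, -0.084, 0.32]
force: [-0.4, 0.4, 0.5]
finger_gap: 0.2
```

Request:
drive_tool:
  motion:
    - [0,0,0,0,5.8,-3.9,0]
    - [0,0,0,0,5.8,-3.9,0]
    - [0,0,0,0,5.2,-3.5,0]
    - [0,0,0,0,0,0,0]

```text
time_s: 13.22
tcp_pos: [580.5, -60.0, 163.2]
orientation: [0.676, 0.677, -0.206, 0.204]
force: [0.3, -0.1, 0.0]
finger_gap: -0.0
```

```bash
python3 - <<'E'
from h import *
g,M,s=st();print(np.round(s["joint_positions"],3),M.round(3).tolist());c=np.array(s["tcp_pos"])+173*M[:,0]
for k in(-1,1):print("tip edge",(c+11*k*M[:,2]).round(1))
E
```

```text
t 13.2167 F [ 0.3 -0.1  0. ] gap -0.019712986273502032 tcp [580.5 -60.  163.2] grasp [580.2  68.9  77.3] toolx [-0.0019  0.8322 -0.5545] jaw az 0.03
[ 0.223  0.946 -0.009  1.757 -1.108  1.126  1.089] [[-0.002, 1.0, -0.002], [0.832, 0.001, -0.555], [-0.555, -0.003, -0.832]]
tip edge [580.2  90.   76.4]
tip edge [580.2  77.8  58.1]
```

Request:
drive_tool:
  motion:
    - [0,1,0,0,0,0,0]
    - [0,1,0,0,0,0,0]
    - [0,1,0,0,0,0,0]
    - [-0.2,0.8,0,0,0,0,0]
    - [0,0.5,0,0,0,0,0]
    - [0,0,0,0,0,0,0]
    - [0,0,0,0,0,0,0]

```text
time_s: 13.8
tcp_pos: [577.9, -17.2, 161.7]
orientation: [0.676, 0.678, -0.204, 0.205]
force: [-0.5, -0.1, -0.2]
finger_gap: 0.1
```

Request:
drive_tool:
  motion:
    - [0,0.2,0,0,0,0,0]
    - [0,0,0,0,0,0,0]
    - [0,0,0,0,0,0,0]

```text
time_s: 14.05
tcp_pos: [577.9, -15.5, 161.7]
orientation: [0.676, 0.678, -0.204, 0.205]
force: [-0.2, 0.2, -0.9]
finger_gap: 0.4
```

Request:
drive_tool:
  motion:
    - [0,0.2,0,0,0,0,0]
    - [0,0,0,0,0,0,0]
    - [0,0,0,0,0,0,0]

```text
time_s: 14.3
tcp_pos: [577.9, -13.2, 161.7]
orientation: [0.676, 0.678, -0.204, 0.205]
force: [0.2, -0.4, -0.2]
finger_gap: 0.1
```

```bash
cat > f.py <<'E'
from h import *
g,M,s=st();print(np.round(s["joint_positions"],3));c=np.array(s["tcp_pos"])+173*M[:,0];print("edge",(c-11*M[:,2]).round(1))
E
python3 f.py
```

```text
t 14.3 F [ 0.2 -0.4 -0.2] gap 0.11505351892118156 tcp [577.9 -13.2 161.7] grasp [577.6 115.8  75.8] toolx [-0.002   0.8326 -0.5539] jaw az 0.16
[ 0.177  0.936 -0.051  1.797 -1.161  1.059  1.096]
edge [577.5 136.9  75. ]
```

Request:
drive_tool:
  motion:
    - [0,0.2,0,0,0,0,0]
    - [0,0,0,0,0,0,0]
    - [0,0,0,0,0,0,0]

```text
time_s: 14.55
tcp_pos: [577.9, -11.2, 161.7]
orientation: [0.676, 0.678, -0.204, 0.205]
force: [-0.4, -0.3, -0.0]
finger_gap: -0.2
```

Request:
drive_tool:
  motion:
    - [0,0.2,0,0,0,0,0]
    - [0,0,0,0,0,0,0]
    - [0,0,0,0,0,0,0]

```text
time_s: 14.8
tcp_pos: [577.9, -9.1, 161.7]
orientation: [0.676, 0.678, -0.204, 0.205]
force: [-0.1, 0.3, -0.8]
finger_gap: 0.1
```

Request:
drive_tool:
  motion:
    - [0,0.1,0,0,0,0,0]
    - [0,0,0,0,0,0,0]
    - [0,0,0,0,0,0,0]

```text
time_s: 15.05
tcp_pos: [577.9, -8.2, 161.7]
orientation: [0.676, 0.678, -0.204, 0.205]
force: [-0.8, -0.1, 0.1]
finger_gap: -0.2
```

Request:
drive_tool:
  motion:
    - [0,0.1,0,0,0,0,0]
    - [0,0,0,0,0,0,0]
    - [0,0,0,0,0,0,0]

```text
time_s: 15.3
tcp_pos: [577.9, -7.3, 161.7]
orientation: [0.676, 0.678, -0.204, 0.205]
force: [0.5, 0.5, -0.4]
finger_gap: 0.1
```

Request:
drive_tool:
  motion:
    - [0,0.1,0,0,0,0,0]
    - [0,0,0,0,0,0,0]
    - [0,0,0,0,0,0,0]

```text
time_s: 15.55
tcp_pos: [577.9, -6.4, 161.7]
orientation: [0.676, 0.678, -0.204, 0.205]
force: [-1.1, -2.1, -0.7]
finger_gap: -0.1
```

Request:
drive_tool:
  motion:
    - [0,0.1,0,0,0,0,0]
    - [0,0,0,0,0,0,0]
    - [0,0,0,0,0,0,0]

```text
time_s: 15.8
tcp_pos: [577.9, -5.5, 161.6]
orientation: [0.676, 0.678, -0.204, 0.205]
force: [-0.2, -5.1, -1.5]
finger_gap: 0.3
```

Request:
drive_tool:
  motion:
    - [0,0.1,0,0,0,0,0]
    - [0,0,0,0,0,0,0]
    - [0,0,0,0,0,0,0]

```text
time_s: 16.05
tcp_pos: [577.9, -4.7, 161.6]
orientation: [0.676, 0.677, -0.204, 0.205]
force: [-0.7, -6.9, -0.1]
finger_gap: -0.1
```

Request:
drive_tool:
  motion:
    - [0,0.1,0,0,0,0,0]
    - [0,0,0,0,0,0,0]
    - [0,0,0,0,0,0,0]

```text
time_s: 16.3
tcp_pos: [577.9, -3.9, 161.6]
orientation: [0.676, 0.677, -0.205, 0.205]
force: [-2.0, -8.4, 0.5]
finger_gap: 0.0
```

Contact found, with the force rising about 2 N/mm as the seal should. Add the last bit.

Request:
drive_tool:
  motion:
    - [0,0.1,0,0,0,0,0]
    - [0,0,0,0,0,0,0]
    - [0,0,0,0,0,0,0]
    - [0,0,0,0,0,0,0]

```text
time_s: 16.63
tcp_pos: [577.9, -3.2, 161.6]
orientation: [0.676, 0.677, -0.205, 0.205]
force: [-2.6, -10.4, 1.8]
finger_gap: -0.0
```

```bash
python3 f.py; python3 - <<'E'
from lip import *
try: lip("t10",192,215)
except Exception as e: print("lip",e)
snap("side","s10");cover("s10",143,20,215,577)
E
python3 f.py
```

```text
t 16.6333 F [ -2.6 -10.4   1.8] gap -0.04819039047635039 tcp [577.9  -3.2 161.6] grasp [577.7 125.8  75.6] toolx [-0.0013  0.8319 -0.555 ] jaw az 0.11
[ 0.168  0.934 -0.062  1.804 -1.172  1.042  1.094]
edge [577.6 146.9  74.8]
868 198.6247483910791
y [140.9 167. ] x [414.9 513.5] z 198.6
y [143.  169.2] x [640.6 739.3] z 198.7
n 1699 front face y@mid 147.62 yaw 0.69 lean back deg -1.21 rms 2.3
x range [402.1 403.3 580.6 750.4] mid 491.977564224687
z range -120 [ 21.1  37.4 201.4 204.1]
t 16.7333 F [ -1.9 -10.5   1.3] gap -0.3500111865228692 tcp [577.9  -3.2 161.6] grasp [577.7 125.8  75.6] toolx [-0.0012  0.8319 -0.555 ] jaw az 0.11
[ 0.168  0.933 -0.062  1.804 -1.172  1.043  1.094]
edge [577.7 146.9  74.8]Traceback (most recent call last):
  File "<stdin>", line 4, in <module>
  File "pose.py", line 13, in cover
    B=P[(P[:,0]-x0>lo)&(P[:,0]-x0<hi)];print("z range",lo,np.percentile(B[:,2],[0,1,99,100]).round(1))
                                                          ~~~~~~~~~~~~~^^^^^^^^^^^^^^^^^^^^^
    return _quantile_unchecked(
        a, q, axis, out, overwrite_input, method, keepdims, weights)
    return _ureduce(a,
                    func=_quantile_ureduce_func,
    ...<5 lines>...
                    overwrite_input=overwrite_input,
                    method=method)
    r = func(a, **kwargs)
    result = _quantile(arr,
                       quantiles=q,
    ...<2 lines>...
                       out=out,
                       weights=wgt)
    slices_having_nans = np.isnan(arr[-1, ...])
                                  ~~~^^^^^^^^^
IndexError: index -1 is out of bounds for axis 0 with size 0
```

Push is 10.5 N, implying about 8.7 N on the seal. Lip top is 198.6, lean ≈1.2° (limit 2.3°), and lip is 1 mm from the bar's axis. Hold for over two seconds.

Request:
drive_tool:
  motion:
    - [0,0,0,0,0,0,0]
    - [0,0,0,0,0,0,0]
    - [0,0,0,0,0,0,0]
    - [0,0,0,0,0,0,0]
    - [0,0,0,0,0,0,0]
    - [0,0,0,0,0,0,0]
    - [0,0,0,0,0,0,0]
    - [0,0,0,0,0,0,0]

```text
time_s: 17.4
tcp_pos: [577.9, -3.2, 161.7]
orientation: [0.676, 0.677, -0.205, 0.205]
force: [-2.4, -8.9, 2.4]
finger_gap: -0.3
```

Request:
drive_tool:
  motion:
    - [0,0,0,0,0,0,0]
    - [0,0,0,0,0,0,0]
    - [0,0,0,0,0,0,0]
    - [0,0,0,0,0,0,0]
    - [0,0,0,0,0,0,0]
    - [0,0,0,0,0,0,0]
    - [0,0,0,0,0,0,0]
    - [0,0,0,0,0,0,0]

```text
time_s: 18.07
tcp_pos: [577.9, -3.2, 161.6]
orientation: [0.676, 0.677, -0.205, 0.205]
force: [-1.5, -9.9, 2.8]
finger_gap: 0.1
```

Request:
drive_tool:
  motion:
    - [0,0,0,0,0,0,0]
    - [0,0,0,0,0,0,0]
    - [0,0,0,0,0,0,0]
    - [0,0,0,0,0,0,0]
    - [0,0,0,0,0,0,0]
    - [0,0,0,0,0,0,0]
    - [0,0,0,0,0,0,0]
    - [0,0,0,0,0,0,0]

```text
time_s: 18.73
tcp_pos: [577.9, -3.2, 161.6]
orientation: [0.676, 0.677, -0.205, 0.205]
force: [-3.1, -10.2, 2.3]
finger_gap: 0.2
```

Request:
drive_tool:
  motion:
    - [0,0,0,0,0,0,0]
    - [0,0,0,0,0,0,0]
    - [0,0,0,0,0,0,0]
    - [0,0,0,0,0,0,0]
    - [0,0,0,0,0,0,0]
    - [0,0,0,0,0,0,0]
    - [0,0,0,0,0,0,0]
    - [0,0,0,0,0,0,0]

```text
time_s: 19.4
tcp_pos: [577.9, -3.2, 161.6]
orientation: [0.676, 0.677, -0.205, 0.205]
force: [-1.4, -10.8, 0.7]
finger_gap: 0.0
```

```bash
python3 - <<'E'
from lip import *
st();lip("t11",192,215)
b,d,W=load("t11");snap("side","s11")
# lip ends (white, z~199, clear of the walls) and front-face lean from the visible part
m=(W[...,1]>145)&(W[...,1]<165)&(abs(W[...,2]-199)<2.5);X=np.sort(W[m][:,0]);X=X[(X>410)&(X<742)];g=np.where(np.diff(X)>4)[0];print("lip runs",X[0].round(1),[(X[i].round(1),X[i+1].round(1)) for i in g],X[-1].round(1))
try: cover("s11",143,20,215,577)
except IndexError: pass
a=load("s11")[0]
cv2.imwrite("pics/v11.png",np.hstack([cv2.resize(a[60:210,110:310],(400,300)),cv2.resize(b[80:300,0:293],(400,300))])[:,:,::-1])
E
```

```text
t 19.4 F [ -1.4 -10.8   0.7] gap 0.01513589159091372 tcp [577.9  -3.2 161.6] grasp [577.7 125.7  75.6] toolx [-0.0012  0.8318 -0.555 ] jaw az 0.1
860 198.7637225109826
y [140.8 167.6] x [414.9 513.5] z 198.5
y [142.7 169.2] x [640.4 738.4] z 198.8
lip runs 412.4 [(np.float64(424.3), np.float64(428.8)), (np.float64(727.7), np.float64(733.1))] 740.2
n 1731 front face y@mid 147.85 yaw 0.84 lean back deg -1.22 rms 2.23
x range [402.  427.8 580.  750.7] mid 503.89161803087245
z range -120 [ 23.4  37.6 200.6 202.6]
```

View pics/v11.png

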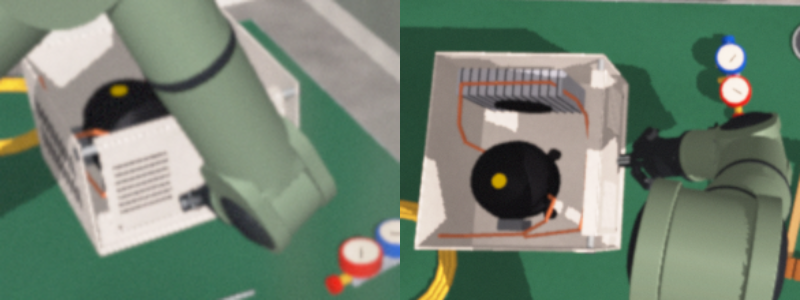

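The side view shows the fingers pushing low on the middle strip. The top view shows the lip over the bar from x 428.8 to 727.7 (mid 578.2 against 577.2), with the gauges in place. Handing in.

```bash
python3 -c "
from bench import robot
print(robot.close_job())
print(robot.read_state()['force'])"
```

```text
the job is handed in; nothing more can be done
None
the job is handed in; nothing more can be done
```

I lifted the cover out of the rack, hooked its lip over the tie bar and let go. Then, with closed fingers, I pushed low on the plain strip, held that for about 2.7 s, and handed the job in still pushing.

Last checks before hand-in:

| Check | Measured | Limit or expected |
|---|---|---|
| Lip top height | 198.7 mm | 199 mm expected |
| Lip centre from bar middle, x | about +1 mm | ±8 mm |
| Lip centre from bar axis, y | about +1 mm | ±12 mm |
| Cover parallel to the bar | about 0.3° off | 3.4° |
| Cover lean, lower edge inwards | about 1.2° | 2.3° |
| Push on the cover | 9–11 N, steady | about 10 N, over 4 N |
| Seal force, worked out from the push and its height | about 8.5–9 N | 5–16 N |

- **Not fully home:** friction on the bar kept the lip about 3 mm short of fully home, which is why the cover leans slightly.
- **Bystanders:** the gauge set was clearly in place in the last picture. The arm hid the driver and the can was out of view. I saw both undisturbed after the lift, and no unexpected forces appeared after that.
- **Depth error:** the side camera's depth read about 3 mm too far inwards, so I took y positions from the top camera and the gripper instead.

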